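# Change over the pieces on the banding wheel

## Robot

A 6-joint arm with a two-finger parallel gripper is mounted at the origin on the work surface. World frame = base frame: x ahead of the robot, y to its left, z up, the work surface at z = 0. Lengths are in m, angles in rad, forces in N, time in s.
With the tool pointing down it reaches from about 0.35 to 0.975 m from the base axis. Payload 4.9 kg.
Tool frame: the origin (TCP) lies on the centre line of the jaws, within the pads' length; the fingertips stand 11 mm ahead of it and the grasp point (between the pads) lies 8 mm behind it (arm.nose_length is the distance from the TCP to the fingertips, in m); z points along the fingers, y is the line along which they close (so a half turn about z gives the same grasp; the last joint's range is limited). The gripper opens to 85 mm and grips with 20 to 120 N. Pads are 22 mm wide; open, the fingers measure 114 mm over their backs; the gripper's body (76 mm by 85 mm) begins 54 mm behind the grasp point. The pads swing forward as they close: fully open they stand 13 mm farther back than shut.
Start: joints at [-1.274, 0.053, 1.613, -0, 1.476, -0.119], TCP at [0.252, -0.572, 0.242] pointing down, gripper open.
Joint ranges: [-3.01, 3.01], [-1.01, 2.22], [0.06, 2.58], [-1.02, 4.17], [0.09, 2.62], [-3.14, 3.14]. Speed limits (rad/s): [2.57, 2.57, 3.14, 3.14, 3.14, 3.14].

## Interface

Orientations are given as a unit quaternion [x, y, z, w].
In Python, from rig import arm, eoat, viewer, models gives the robot as it stands. Calls block until the motion is done:
- arm.move_ptp(position, orientation): joint-space move of the TCP to a pose.
- arm.move_linear(position, speed=0.15, frame=None, threshold=None): straight line of the TCP; frame=None keeps the orientation; speed is the mean speed in m/s. With threshold (N) it stops when the force on the tool has changed by that much, and returns True; else False.
- arm.set_joints(angles): joint-space move.
- eoat.set_gripper(opening, newtons=None): opening from 0.0 (shut) to 1.0 (fully open); newtons is the grip in N (None keeps the last); returns when the fingers have stopped.
- arm.pause(seconds).
- arm.inverse_kinematics(position, orientation): joint angles nearest the present ones, or None.
- viewer.snapshot(name): name is "scene" or "top"; returns a dict with "img" (384x512x3 uint8, red, green, blue), "vertical_fov" (degrees; the focal length in pixels is half the picture's height over the tangent of half this angle, whatever the lens; pixels are square), "cx", "cy" (the principal point, pixels), "eye" and "rotation" of the camera in the world. Camera axes: x right, y up, looking along -z (the intrinsics and any distortion apply to the point x, -y, -z); pixel columns grow to the right and rows downward; lengths in m; the calibration is good to about 2 mm. A picture is of the moment at which its call begins. There is no depth.
A pose or a line that the arm cannot do raises arm.PlanningError and nothing moves.
- arm.close_job(): hands the job in; it is judged then, once.
Trained networks look in a picture, given as the dict that the camera call returned (one of the last four; its "shot" number tells which), for a name from the list of things; names that differ only in an ending like _2 or _b are one class to them, and where a whole thing is asked for, a point or a joint stands for the part that bears it (a point fixed in the world has none). Each returns a list of dicts, best first, with "score" (0 to 1); they miss things now and then, are a little off and sometimes report something else, mostly with a low value. They report only what shows in the picture. A call takes as long as a camera call. They do not tell look-alikes from the thing itself.
- models.spot_in(picture, label): "box" ([left, top, right, bottom] as shares, 0 to 1, of the picture: columns of its width, rows of its height, round what is visible of it).
- models.cut_out(picture, label): "pixels" (384x512 bool, what is visible of it) and "box" ([left, top, right, bottom] as shares, 0 to 1, of the picture: columns of its width, rows of its height, round what is visible of it).
- models.pinpoint(picture, label): "at" ([row, column] as shares, 0 to 1, of the picture: columns of its width, rows of its height: a listed point, or the origin of a listed thing).
Readings, each from a call of its own:
- arm.read_time(): time.
- arm.read_joint_pos(): joint angles.
- arm.read_qvel(): joint speeds.
- arm.read_effort(): joint torques, N m.
- arm.read_tool_pos(): TCP position.
- arm.read_ee_rot(): TCP orientation.
- arm.read_contact_force(): force on the tool from outside, world axes, zero at the start.
- arm.read_torque(): the same for the moment, N m.
- arm.read_finger_gap(): opening from 0.0 (shut) to 1.0 (fully open).
- arm.read_gripper_force(): force on a finger pad.
Only numpy, scipy, OpenCV 4.12 (cv2) and the standard library are available. Lean on these libraries where they do the work, as an engineer would, in place of code of your own. Each camera call takes 0.05 s, during which the arm holds its last target. There are 200 camera calls.

## Task

Swap the painted vase on the banding wheel and the clay bookend on its plaster drying bat: the vase must end upright in the middle of the bat that the bookend lay on, and the bookend, now lying on the back of its tall panel, must end standing upright on its foot, centred on the wheel so that its back can be painted. Both are unfired and brittle: grip them lightly and, wherever you put them, set them down gently and let go only once they rest there, never letting them drop or knock together. Leave everything else where it is.

Things in the scene. Friction and masses are not known exactly. Their poses are not given: they have to be found in the camera images.
- bookend: Clay bookend, about 0.4 kg: an L of 16 mm slab, 56 mm wide; outside tan, inside teal with dots. Lies on the back of its tall panel. Origin: centre of the panel's back (underside at the start). Panel 140 mm along body x (-70 to +70), z 0 to 16; free end -x points roughly to the robot. Foot at the +x end: x 54 to 70, rising along +z to 100. Centre of mass: x 23, z 27 mm. Grip with 60 N at most.
- bookend_sole (a point): Centre of the bookend's sole, the outer face of its foot (100 x 56 mm), at x +70, z +50 mm of the bookend's frame; axes as the bookend's. When it stands on its foot, this point is on the wheel's surface, body +x points down and the panel rises 140 mm at one end of the foot.
- vase: Unfired clay bud vase, painted pink with a cream band and blue dots round the belly, 150 mm tall, about 0.4 kg. Origin: centre of its underside, z up along its axis. Base 60 mm across, belly 87 mm across at 40 to 58 mm up, straight neck 40 mm across from 100 to 141 mm up, small lip 45 mm across at the top. Grip with 60 N at most.
- wheel: Banding wheel of dark cast iron, fixed to the table; the head is a 180 mm disc with ring grooves that turns freely about the vertical axis on a 150 mm base. Origin: on its axis at table height; the flat top of the head is 65 mm up.
- wheel_top (a point): Centre of the top face of the wheel's head, 65 mm above the table; z up.
- bat_a: White plaster bat on the ware board, a fixed slab 170 x 150 x 20 mm (x, y, z), the one that the bookend lies on at the start. Origin: centre of its underside, 18 mm above the table; its top is 20 mm above the origin (38 mm above the table).
- bat_b: The other bat, of the same size, on which a mug stands. Same origin.
- ware_board: Fixed wooden ware board, 200 x 400 x 18 mm (x, y, z), that carries the two bats 200 mm apart along its y. Origin: centre of its underside on the table. It is to one side of the robot's centre line and the wheel to the other.
- table: The wooden work table, top at height 0. The middle, between the wheel and the ware board, is clear enough to park a piece on.
- mug: Bystander: cream mug, 82 mm across, 90 mm tall, handle reaching 73 mm from its axis; stands on the other bat. Origin: centre of its underside.
- paint_pot: Bystander: small pink paint pot with a gold lid, 51 mm across, 46 mm tall, on the table beyond the middle. Origin: centre of its underside.
- bottle_blue: Bystander: blue squeeze bottle, 44 mm across, 119 mm tall, at the back. Origin: centre of its underside.
- bottle_red: Bystander: red squeeze bottle, 44 mm across, 119 mm tall, at the back. Origin: centre of its underside.
- brush_jar: Bystander: green glass jar of brushes, 74 mm across, brushes up to 220 mm high, at the back right. Origin: centre of its underside.
- water_bowl: Bystander: blue bowl, 110 mm across, 50 mm tall, at the back left. Origin: centre of its underside.
There are look-alikes about, which are no part of the job. Leave any pink or yellow look-alike of the bookend alone.

How it is judged:
At the end, for the whole second after the job is handed in: The bookend stands upright on its foot (within 5 degrees) flat on the wheel, the centre of its sole within 25 mm of the wheel's axis; the vase stands upright flat on the bat where the bookend lay, its axis within 30 mm of the bat's centre; both are at rest (angle between bookend's own x axis and vertical above 3.05 rad and horizontal distance between bookend_sole and wheel_top below 0.025 m and z of bookend_sole in the frame of wheel_top between -0.004 and 0.004 m and angle between vase's own z axis and vertical below 0.08 rad and horizontal distance between vase and bat_a below 0.03 m and z of vase in the frame of bat_a between 0.016 and 0.024 m and linear speed of each of bookend, vase below 0.02 m/s); the robot touches nothing.
It fails at once if the vase or the bookend is banged or pressed hard on the wheel, a bat, the ware board or the table (more than 60 N) (contact force between any of vase, bookend and wheel above 60 N or contact force between any of vase, bookend and bat_a above 60 N or contact force between any of vase, bookend and bat_b above 60 N or contact force between any of vase, bookend and ware_board above 60 N or contact force between any of vase, bookend and table above 60 N).
It fails at once if the vase or the bookend is dropped or knocked: it moves faster than 0.2 m/s (a fall of 2 mm) while no finger touches it ((linear speed of vase above 0.2 m/s and contact force between vase and the fingers below 0.05 N) or (linear speed of bookend above 0.2 m/s and contact force between bookend and the fingers below 0.05 N)).
It fails at once if the brittle vase or bookend is squeezed hard by the fingers (more than 160 N over both fingers, so 80 N a finger) (contact force between any of vase, bookend and the fingers above 160 N).
It fails at once if the vase is tipped over (more than 45 degrees) or the vase and the bookend knock together (more than 5 N) (contact force between vase and bookend above 5 N or angle between vase's own z axis and vertical above 0.785 rad).
It fails at once if a bystander is moved by more than 25 mm (distance of any of mug, paint_pot, bottle_blue, bottle_red, brush_jar, water_bowl from where it was at the start of the episode above 0.025 m).
It also fails if it takes over 72 s, if anything falls off the work surface, if the arm or the gripper's body presses on something with over 40 N, if the wrist force passes 120 N, or if a joint passes its speed limit or range.

## Working session

There is one attempt and no reset: what is moved stays moved. The work goes in short steps, each a Python script; the robot and the scene stay as the last script left them, time stands still between calls to the robot, and variables do not carry over. Pictures are saved under pics/ and viewed, at most 10 in all, crops included, and the job is handed in when it is done.

```bash
mkdir -p pics; ls
cat > h.py <<'E'
import numpy as np, cv2
from rig import arm, eoat, viewer, models
E
python3 - <<'E'
from h import *
for n in ("scene","top"):
    s=viewer.snapshot(n)
    print(n,{k:(np.round(v,4).tolist() if not isinstance(v,(str,dict)) else v) for k,v in s.items() if k!="img"})
    cv2.imwrite(f"pics/{n}0.png",s["img"][:,:,::-1])
    for l in ["bookend","vase","wheel","wheel_top","bat_a","mug","bookend_sole","paint_pot","ware_board"]:
        print(l,[(np.round(d["at"][0]*384,1),np.round(d["at"][1]*512,1),round(d["score"],2)) for d in models.pinpoint(s,l)][:4])
print(arm.read_time(),arm.nose_length,arm.read_ee_rot())
E
```

```text
pics
scene {'vertical_fov': 52.5183, 'cx': 251.5182, 'cy': 193.6763, 'eye': [1.2238, 0.1727, 1.1845], 'rotation': [0.1647, 0.2181, 0.7806, 0.5621], 'shot': 1}
bookend [(np.float64(131.2), np.float64(173.0), 0.89), (np.float64(140.6), np.float64(225.6), 0.77), (np.float64(192.6), np.float64(218.3), 0.63)]
vase [(np.float64(223.5), np.float64(342.6), 0.61)]
wheel [(np.float64(227.0), np.float64(337.5), 0.86)]
wheel_top [(np.float64(221.7), np.float64(343.9), 0.58)]
bat_a [(np.float64(177.3), np.float64(164.6), 0.94), (np.float64(193.7), np.float64(216.5), 0.87)]
mug [(np.float64(171.1), np.float64(166.4), 0.84)]
bookend_sole [(np.float64(200.8), np.float64(210.3), 0.9), (np.float64(112.4), np.float64(161.7), 0.85), (np.float64(138.8), np.float64(237.6), 0.66)]
paint_pot [(np.float64(223.0), np.float64(254.0), 0.6)]
ware_board [(np.float64(187.1), np.float64(189.7), 0.71)]
top {'vertical_fov': 44.375, 'cx': 256.6819, 'cy': 191.717, 'eye': [0.3308, -0.018, 1.5008], 'rotation': [-0.0606, 0.0601, 0.7081, -0.7009], 'shot': 2}
bookend [(np.float64(195.2), np.float64(301.7), 0.93), (np.float64(269.5), np.float64(323.7), 0.89), (np.float64(267.3), np.float64(385.4), 0.78)]
vase [(np.float64(195.1), np.float64(361.3), 0.65)]
wheel [(np.float64(197.8), np.float64(165.4), 0.91), (np.float64(168.6), np.float64(299.7), 0.49), (np.float64(142.2), np.float64(277.7), 0.37)]
wheel_top [(np.float64(193.0), np.float64(155.2), 0.63)]
bat_a [(np.float64(196.8), np.float64(363.2), 0.64), (np.float64(194.3), np.float64(301.4), 0.57)]
mug []
bookend_sole [(np.float64(271.2), np.float64(298.9), 0.77), (np.float64(271.7), np.float64(412.0), 0.74), (np.float64(170.2), np.float64(299.7), 0.66)]
paint_pot [(np.float64(180.2), np.float64(253.9), 0.69)]
ware_board [(np.float64(195.9), np.float64(332.8), 0.9), (np.float64(194.9), np.float64(304.4), 0.33)]
1.0 0.011 [ 9.78472403e-01  2.06377702e-01  6.07586937e-06 -3.62277861e-07]
```

View pics/scene0.png

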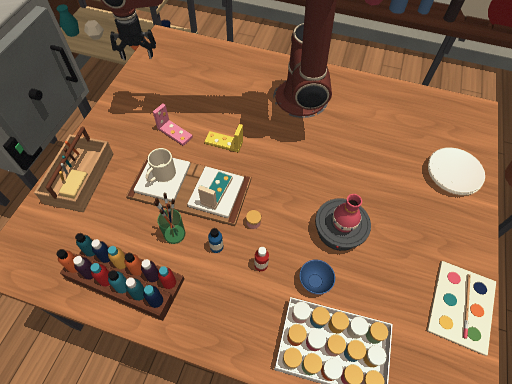

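View pics/top0.png

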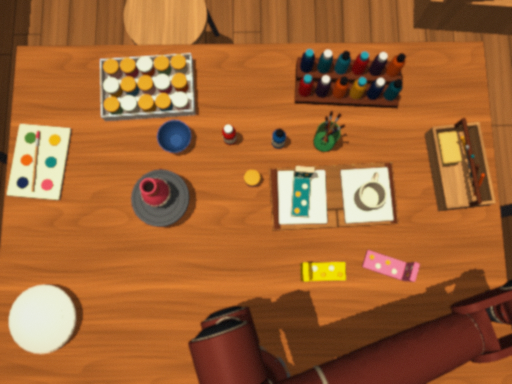

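Three bookend-like things in the top view: teal (row 195, col 302) on the white bat, yellow (270, 324) and pink (268, 390) on the table. The teal one fits: it has a teal inside with dots, and it lies on a bat with its foot away from the robot. The vase is at (190, 155) on the wheel. Next I confirm this in one crop and fit the silhouettes.

```bash
cat > h.py <<'E'
import numpy as np, cv2
from rig import arm, eoat, viewer, models
from scipy.spatial.transform import Rotation as R
from scipy.optimize import minimize
def proj(s,P):
    p=R.from_quat(s["rotation"]).inv().apply(np.atleast_2d(P)-s["eye"])
    f=192/np.tan(np.radians(s["vertical_fov"])/2)
    return np.c_[s["cx"]+f*p[:,0]/-p[:,2], s["cy"]-f*p[:,1]/-p[:,2]]
def plane(s,row,col,z):
    f=192/np.tan(np.radians(s["vertical_fov"])/2)
    d=R.from_quat(s["rotation"]).apply([(col-s["cx"])/f,-(row-s["cy"])/f,-1])
    return s["eye"]+d*(z-s["eye"][2])/d[2]
def box(lo,hi): return np.array([[x,y,z] for x in(lo[0],hi[0]) for y in(lo[1],hi[1]) for z in(lo[2],hi[2])])
def ring(r,z): 
    a=np.linspace(0,2*np.pi,40); return np.c_[r*np.cos(a),r*np.sin(a),0*a+z]
BOOK=[box((-.07,-.028,0),(.07,.028,.016)),box((.054,-.028,0),(.07,.028,.1))]
pr=[(.03,0),(.0435,.04),(.0435,.058),(.02,.1),(.02,.141),(.0225,.142),(.0225,.15)]
VASE=[np.r_[ring(*a),ring(*b)] for a,b in zip(pr,pr[1:])]
HEAD=[np.r_[ring(.09,.05),ring(.09,.065)]]
BAT=[box((-.085,-.075,0),(.085,.075,.02))]
def render(s,parts,Rm,t,k=4):
    m=np.zeros((384*k,512*k),np.uint8)
    for p in parts:
        q=(proj(s,p@Rm.T+t)+.5)*k-.5
        cv2.fillConvexPoly(m,cv2.convexHull(np.round(q).astype(np.int32)),255)
    return cv2.resize(m,(512,384),interpolation=cv2.INTER_AREA)/255.
def iou(a,b): return np.minimum(a,b).sum()/np.maximum(a,b).sum()
def fit(views,parts,z,x0,base=np.eye(3),yaw=True):
    def c(v):
        Rm=R.from_euler("z",v[2] if yaw else 0).as_matrix()@base
        return -sum(iou(render(s,parts,Rm,[v[0],v[1],z]),m) for s,m in views)/len(views)
    x0=list(x0)
    sim=np.array([x0,*[np.add(x0,d) for d in np.diag([.015,.015,.15])[:3 if yaw else 2,:len(x0)]]])
    r=minimize(c,x0,method="Nelder-Mead",options=dict(initial_simplex=sim,xatol=2e-4,fatol=1e-4))
    return r.x,-r.fun
def mask(s,l,near=None):
    d=models.cut_out(s,l)
    if not d: return None
    if near is not None:
        d.sort(key=lambda e:np.hypot(*(np.argwhere(e["pixels"]).mean(0)-near)))
    return d[0]["pixels"].astype(float)
E
python3 - <<'E'
from h import *
S=viewer.snapshot("scene");T=viewer.snapshot("top")
cv2.imwrite("pics/crop.png",np.hstack([cv2.resize(S["img"][150:230,160:260],(400,320)),cv2.resize(T["img"][150:230,260:360],(400,320))])[:,:,::-1])
bp=plane(T,195,302,.04);wp=plane(T,198,160,.065);print(bp,wp)
def run(l,parts,z,guess,yaw,nS,nT):
    ms=[(s,mask(s,l,n)) for s,n in((S,nS),(T,nT))]
    for v in [[m] for m in ms if m[1] is not None]+[[m for m in ms if m[1] is not None]]:
        print(l,*[np.round(a,4) for a in fit(v,parts,z,guess,yaw=yaw)])
run("bookend",BOOK,.038,[bp[0],bp[1],0],True,(190,215),(195,302))
run("vase",VASE,.065,wp[:2],False,(210,347),(190,155))
ms=[(s,np.maximum(mask(s,"wheel",n),mask(s,"vase",n) if mask(s,"vase",n) is not None else 0)) for s,n in((S,(222,343)),(T,(198,160)))]
vz=[np.add(p,[0,0,.065]) for p in VASE]
for v in ([ms[0]],[ms[1]],ms): print("wheel",*fit(v,HEAD+vz,0,wp[:2],yaw=False))
for l,z in(("paint_pot",0),("ware_board",.0)):
    for s in(S,T):
        for d in models.pinpoint(s,l)[:1]: print(l,plane(s,d["at"][0]*384,d["at"][1]*512,z))
for s,n in((S,(193.7,216.5)),(T,(194.3,301.4))): print("bat",plane(s,*n,.018))
E
```

```text
[ 0.57080883 -0.16070221  0.04      ] [0.5618362  0.28049298 0.065     ]
bookend [ 0.5747 -0.1555 -0.0906] 0.931
bookend [ 0.5708 -0.1607  0.    ] 0.0
bookend [ 0.5747 -0.1555 -0.0906] 0.4655
vase [0.5755 0.2835] 0.9473
vase [0.5731 0.2846] 0.9494
vase [0.5739 0.2844] 0.9367
wheel [0.57120739 0.28183967] 0.9478184148057895
wheel [0.56452398 0.28223804] 0.9401403523093699
wheel [0.56675879 0.2825013 ] 0.9283887045524173
paint_pot [ 6.21810634e-01  5.79055899e-03 -2.22044605e-16]
paint_pot [ 0.62537266 -0.01131218  0.        ]
ware_board [ 0.57417428 -0.26055633  0.        ]
ware_board [ 0.56820241 -0.26443425  0.        ]
bat [ 0.57461355 -0.15715672  0.018     ]
bat [ 0.57670826 -0.16099557  0.018     ]
```

View pics/crop.png

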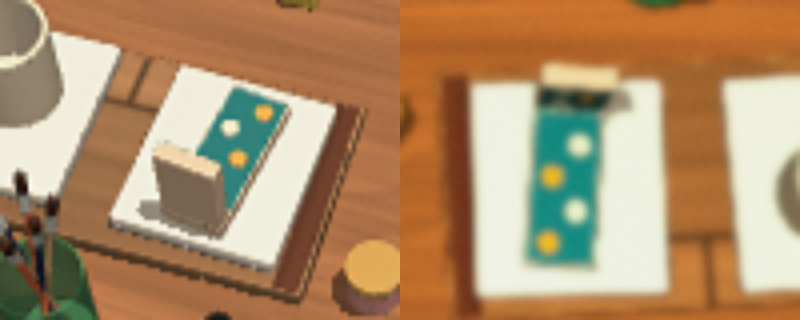

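The crop confirms it: tan outside, teal inside with dots, on the white bat, with the foot on the far side (scene crop 190,190; top crop 578,90). Next I check the IK for the bookend regrasp, then park the vase.

```bash
cat >> h.py <<'E'
def down(a): return (R.from_euler("z",a)*R.from_quat([1,0,0,0])).as_quat()
def toolquat(Rb,th,sg):
    z=np.array([np.sin(th),0,-np.cos(th)]); y=np.array([0,sg,0.]); M=np.c_[np.cross(y,z),y,z]
    return R.from_matrix(Rb@M).as_quat()
def end_body(phi):  # body z points along heading phi, body x down
    h=np.array([np.cos(phi),np.sin(phi),0]); x=np.array([0,0,-1.]); return np.c_[x,np.cross(h,x),h]
def tcp(Rb,t,bx,bz,th): # TCP for grasp point at body (bx,0,bz)
    d=np.array([np.sin(th),0,-np.cos(th)]); return t+Rb@(np.array([bx,0,bz])+.008*d)
E
python3 - <<'E'
from h import *
W=np.array([.568,.282,.065]);B=np.array([.575,-.158,.038]);yaw=-.09
Rs=R.from_euler("z",yaw).as_matrix()
for th in np.radians([0,20,30,40]):
  for bx in (0,):
    for sg in(1,-1):
        q=toolquat(Rs,th,sg); j=[arm.inverse_kinematics(tcp(Rs,B,bx,.02,th)+[0,0,h],q) for h in(0,.25)]
        print(int(np.degrees(th)),sg,"start",[None if a is None else np.round(a,2).tolist() for a in j])
        for dphi in(-.5,0,.5):
            Re=end_body(np.arctan2(W[1],W[0])+np.pi+dphi); t=W-Re@np.array([.07,0,.05]); q=toolquat(Re,th,sg)
            j=[arm.inverse_kinematics(tcp(Re,t,bx,.02,th)+[0,0,h],q) for h in(0,.2)]
            print("   end",dphi,[None if a is None else np.round(a,2).tolist() for a in j])
V=np.array([.574,.284]);a=np.arctan2(V[1],V[0])+np.pi/2
eoat.set_gripper(1.0,40)
arm.move_ptp([*V,.29],down(a))
arm.move_linear([*V,.065+.113],speed=.12)
f0=arm.read_contact_force()
eoat.set_gripper(0.0,40)
print("gap",arm.read_finger_gap(),arm.read_gripper_force(),f0,arm.read_contact_force())
arm.move_linear([*V,.065+.113+.06],speed=.1)
print(arm.read_finger_gap(),arm.read_contact_force(),arm.read_time())
s=viewer.snapshot("scene");cv2.imwrite("pics/v1.png",s["img"][:,:,::-1])
E
```

```text
0 1 start [[-0.39, 0.18, 1.82, -0.0, 1.14, -1.87], [-0.39, -0.04, 1.61, -0.0, 1.57, -1.87]]
   end -0.5 [[0.54, 0.24, 2.17, 3.87, 0.98, -2.03], None]
   end 0 [[0.28, 0.16, 2.26, 2.9, 0.87, -1.41], [0.28, -0.33, 2.27, 2.66, 0.41, -1.12]]
   end 0.5 [[0.04, 0.24, 2.17, 2.09, 1.15, -0.95], [0.04, -0.21, 2.17, 1.85, 0.97, -0.48]]
0 -1 start [[-0.39, 0.18, 1.82, -0.0, 1.14, 1.27], [-0.39, -0.04, 1.61, -0.0, 1.57, 1.27]]
   end -0.5 [[0.54, 0.24, 2.17, 3.87, 0.98, 1.11], None]
   end 0 [[0.28, 0.16, 2.26, 2.9, 0.87, 1.73], [0.28, -0.33, 2.27, 2.66, 0.41, 2.02]]
   end 0.5 [[0.04, 0.24, 2.17, 2.09, 1.15, 2.19], [0.04, -0.21, 2.17, 1.85, 0.97, 2.66]]
20 1 start [[-0.45, 0.01, 2.03, 0.17, 0.78, -2.03], [-0.45, -0.25, 1.83, 0.13, 1.24, -1.95]]
   end -0.5 [None, None]
   end 0 [[0.28, -0.05, 2.26, 2.6, 0.33, -1.11], [0.28, -0.41, 2.16, 0.78, 0.24, 0.74]]
   end 0.5 [[0.07, 0.04, 2.17, 1.68, 0.82, -0.55], [0.07, -0.3, 2.08, 1.29, 0.86, 0.02]]
20 -1 start [[-0.45, 0.01, 2.03, 0.17, 0.78, 1.11], [-0.45, -0.25, 1.83, 0.13, 1.24, 1.19]]
   end -0.5 [None, None]
   end 0 [[0.28, -0.05, 2.26, 2.6, 0
[... 995 characters left out ...]
, -0.1, 2.14, 0.48, 0.27, 1.0], [0.3, -0.34, 1.98, 0.2, 0.65, 1.3]]
   end 0.5 [[0.14, -0.03, 2.07, 1.03, 0.71, 0.07], [0.14, -0.27, 1.92, 0.75, 0.96, 0.48]]
40 -1 start [[-0.51, -0.09, 2.22, 0.66, 0.44, 0.63], [-0.51, -0.44, 2.04, 0.34, 0.91, 1.03]]
   end -0.5 [[0.48, -0.03, 2.07, -0.95, 0.48, -0.33], [0.48, -0.27, 1.92, -0.57, 0.77, -0.79]]
   end 0 [[0.3, -0.1, 2.14, 0.48, 0.27, -2.14], [0.3, -0.34, 1.98, 0.2, 0.65, -1.84]]
   end 0.5 [[0.14, -0.03, 2.07, 1.03, 0.71, -3.07], [0.14, -0.27, 1.92, 0.75, 0.96, -2.67]]
gap 0.46919210515094856 39.83099605771713 [0.42783368 0.53785387 0.01678684] [0.57173655 0.11987567 2.49937936]
0.46601448538908147 [ 0.67881527 -0.05554542 -4.807697  ] 7.5417
```

View pics/v1.png

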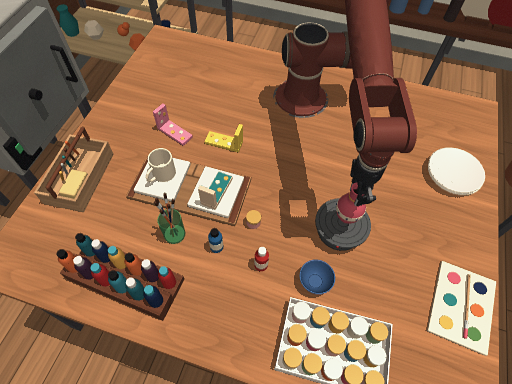

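The vase is held upright above the wheel (around 213, 352). I'm parking it at (0.50, 0.00), then taking a second look at the wheel and bookend.

```bash
cat >> h.py <<'E'
def setdown(p,ztouch,speed=.02,thr=4):
    arm.move_linear([p[0],p[1],ztouch+.008],speed=.12)
    arm.pause(.15)
    hit=arm.move_linear([p[0],p[1],ztouch-.006],speed=speed,threshold=thr)
    print("hit",hit,arm.read_tool_pos(),arm.read_contact_force()); return hit
E
python3 - <<'E'
from h import *
P=[.50,0.0]
arm.move_linear([.574,.284,.27],speed=.15)
a=np.pi/2
arm.move_ptp([*P,.2],down(a))
setdown(P,.113)
eoat.set_gripper(1.0,40)
arm.move_linear([*P,.30],speed=.25)
print(arm.read_time())
th=np.radians(30)
Rs=R.from_euler("z",-.09).as_matrix();B=np.array([.574,-.158,.038])
arm.move_ptp(tcp(Rs,B,0,.02,th)+[-.08,0,.18],toolquat(Rs,th,1))
S=viewer.snapshot("scene");T=viewer.snapshot("top")
cv2.imwrite("pics/v2.png",np.hstack([S["img"][100:300,120:420],T["img"][100:300,120:420]])[:,:,::-1])
for s,n in((S,(190,215)),(T,(195,302))):
    m=mask(s,"bookend",n)
    if m is not None: print("book",*fit([(s,m)],BOOK,.038,[.574,-.158,-.09]))
for s,n in((S,(222,343)),(T,(198,160))):
    m=mask(s,"wheel",n)
    if m is not None: print("wheel",*fit([(s,m)],HEAD+[np.r_[ring(.09,.045),ring(.075,0)]],0,[.568,.282],yaw=False),[plane(s,d["at"][0]*384,d["at"][1]*512,.065) for d in models.pinpoint(s,"wheel_top")[:1]])
    m=mask(s,"vase",n)
    if m is not None: print("vase",*fit([(s,m)],VASE,0,[.5,0.],yaw=False))
print(arm.read_time())
E
```

```text
hit True [ 5.00294597e-01 -4.49556257e-04  1.13919132e-01] [ 0.88862739 -1.71319667  4.79165626]
11.95
book [ 0.57549296 -0.15572895 -0.03343601] 0.9081075927240367
book [ 0.57557345 -0.1556836  -0.08515086] 0.8661867983249418
wheel [0.56684452 0.28176013] 0.9709284955517195 [array([0.56935269, 0.27306365, 0.065     ])]
vase [ 0.50085043 -0.00149554] 0.9494295980107268
wheel [0.5653335  0.28306005] 0.9728499970303328 [array([0.57476118, 0.28303148, 0.065     ])]
vase [ 0.49925007 -0.00132909] 0.9630551497333599
14.1833
```

View pics/v2.png

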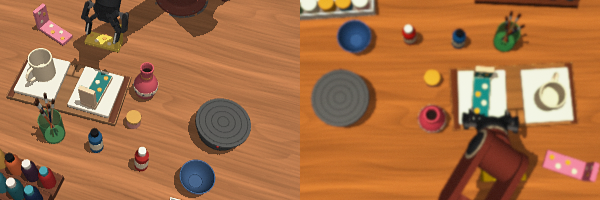

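The vase stands upright on the table (scene crop 80,146) and the wheel is clear (crop 125,222). The bookend fit is (0.5755, −0.156, yaw −0.085). Next I grasp it with a guarded descent.

Run:
```python
from h import *
th=np.radians(30);Rs=R.from_euler("z",-.085).as_matrix();B=np.array([.5755,-.1557,.038]);q=toolquat(Rs,th,1)
eoat.set_gripper(.87,50)
d=Rs@[np.sin(th),0,-np.cos(th)]
g=tcp(Rs,B,.004,.02,th)
arm.move_ptp(g-d*.10,q)
arm.move_linear(g-d*.015,speed=.12); arm.pause(.15)
hit=arm.move_linear(g+d*.012,speed=.025,threshold=4)
p=np.array(arm.read_tool_pos());print("hit",hit,p,"body grasp pt",Rs.T@(p-B)-.008*np.array([np.sin(th),0,-np.cos(th)]))
p=p+[0,0,.005]; arm.move_linear(p,speed=.05)
eoat.set_gripper(0,50)
print("gap",arm.read_finger_gap(),arm.read_gripper_force(),arm.read_contact_force(),arm.read_time())
np.save("grasp.npy",p)
arm.move_linear(p+[0,0,.03],speed=.06)
arm.pause(.2)
print(arm.read_finger_gap(),arm.read_contact_force(),arm.read_torque())
S=viewer.snapshot("scene");cv2.imwrite("pics/v3.png",cv2.resize(S["img"][90:240,130:330],(800,600))[:,:,::-1])
```

```text
hit True [ 0.58766889 -0.15665793  0.04343073] body grasp pt [8.20628097e-03 7.86353527e-05 1.23589366e-02]
gap 0.6421650998768873 55.44820725917816 [-1.8140913   0.19263237  2.61628888] 17.4167
0.6394837823174156 [ 0.44417179 -0.2002763  -4.00586847] [ 0.06407809  0.51997464 -0.0267581 ]
```

View pics/v3.png

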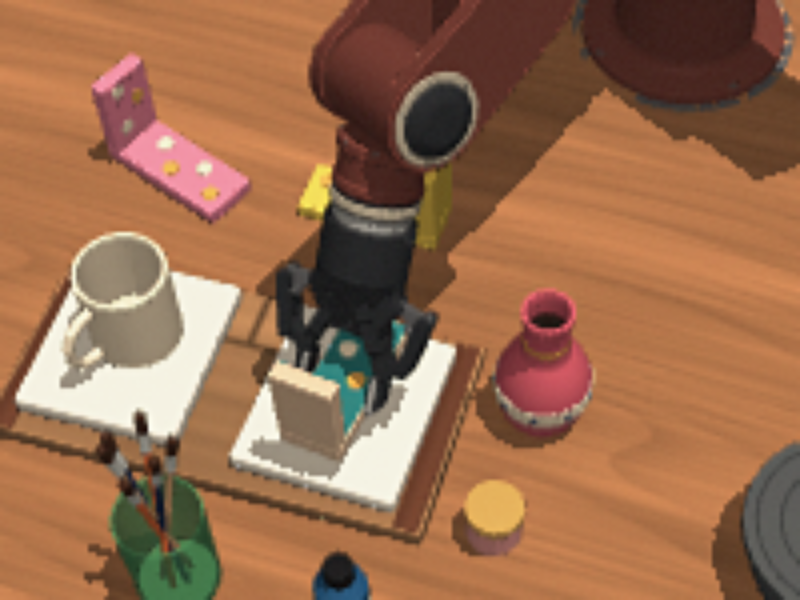

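The bookend is held level, just above the bat (crop 330,390). Now I transfer it to above the wheel with the re-orientation.

```bash
cat >> h.py <<'E'
W=np.array([.566,.2825,.065]); TH=np.radians(30)
E
python3 - <<'E'
from h import *
Rs=R.from_euler("z",-.085).as_matrix();B=np.array([.5755,-.1557,.038]);p=np.load("grasp.npy")
r=Rs.T@(p-B)
up=np.r_[p[:2]+[-.03,0],.38]
best=None
for dphi in(.3,.4,.5):
    Re=end_body(np.arctan2(W[1],W[0])+np.pi+dphi);t=W-Re@np.array([.07,0,.05]);q=toolquat(Re,TH,1)
    js=[arm.inverse_kinematics(t+Re@r+[0,0,h],q) for h in(.3,.05,0)]
    print(dphi,[None if j is None else np.round(j,2).tolist() for j in js],(t+Re@r).round(3))
    if best is None and all(j is not None for j in js): best=(dphi,Re,t,q,js)
dphi,Re,t,q,js=best
np.savez("end.npz",Re=Re,tc=t+Re@r,q=q,t=t,r=r)
arm.move_linear(up,speed=.2)
print(arm.read_joint_pos())
arm.set_joints(arm.inverse_kinematics(t+Re@r+[0,0,.25],q))
print(arm.read_joint_pos(),arm.read_tool_pos(),arm.read_finger_gap())
arm.move_linear(t+Re@r+[0,0,.05],speed=.15)
print(arm.read_contact_force(),arm.read_finger_gap(),arm.read_time())
S=viewer.snapshot("scene");T=viewer.snapshot("top")
im=S["img"][130:280,240:440].copy();cv2.imwrite("pics/v4.png",cv2.resize(im,(800,600))[:,:,::-1])
for s,n in((S,(210,343)),(T,(198,160))):
    m=mask(s,"bookend",n)
    if m is not None: print("book iou",iou(m,render(s,BOOK,Re,t+[0,0,.05])),np.argwhere(m>0).mean(0),np.argwhere(render(s,BOOK,Re,t+[0,0,.05])>.5).mean(0))
E
```

```text
0.3 [[0.17, -0.4, 1.94, 0.74, 0.8, 0.68], [0.17, -0.14, 2.17, 1.3, 0.53, -0.01], [0.17, -0.04, 2.18, 1.49, 0.51, -0.23]] [0.595 0.31  0.123]
0.4 [[0.14, -0.38, 1.92, 0.84, 0.89, 0.54], [0.14, -0.12, 2.15, 1.29, 0.64, -0.08], [0.14, -0.02, 2.16, 1.44, 0.62, -0.26]] [0.592 0.313 0.123]
0.5 [[0.11, -0.35, 1.9, 0.91, 0.98, 0.43], [0.11, -0.09, 2.12, 1.28, 0.75, -0.13], [0.11, 0.01, 2.13, 1.39, 0.73, -0.28]] [0.589 0.315 0.123]
[-0.49641405 -0.42122352  1.86222931  0.2139739   1.22690729 -2.00564608]
[ 0.17086836 -0.38062954  2.00260358  0.80680205  0.73239605  0.58622997] [0.59486774 0.30949441 0.37285486] 0.6418979702966765
[ 0.0825331   0.28847396 -2.77254754] 0.6419408491070483 23.6833
book iou 0.6053481171769562 [212.04638219 357.35992579] [210.62359551 352.63033708]
book iou 0.47755759939413817 [180.63675214 140.82478632] [188.65388601 149.8880829 ]
```

View pics/v4.png

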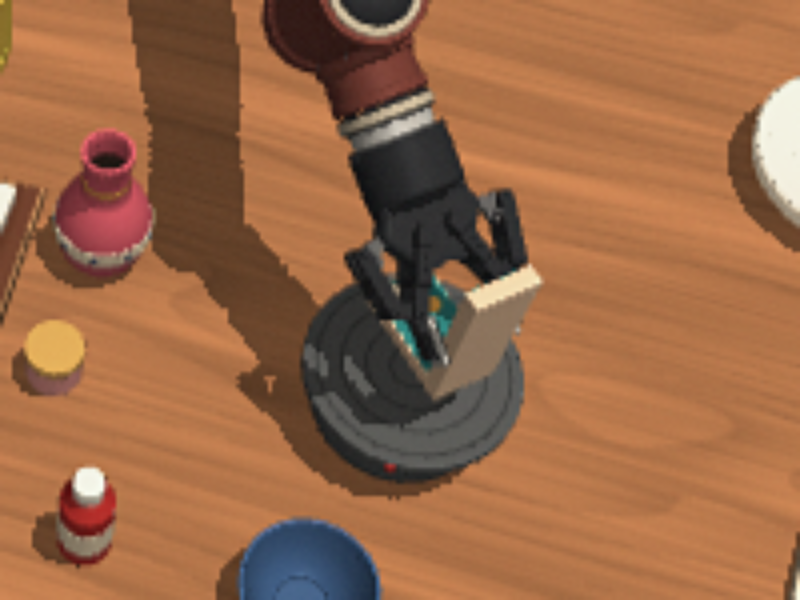

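Run:
```python
from h import *
e=np.load("end.npz");Re,t,r=e["Re"],e["t"],e["r"]
S=viewer.snapshot("scene");T=viewer.snapshot("top")
ms=[(s,mask(s,"bookend",n)) for s,n in((S,(210,343)),(T,(198,160)))]
g=t+[0,0,.05]+Re@r
def pose(v):
    Rb=Re@R.from_euler("y",v[0]).as_matrix(); return Rb,g-Rb@(r+[v[1],0,v[2]])
def c(v,ms=ms):
    Rb,tt=pose(v);o=0
    for s,m in ms:
        a=render(s,BOOK,Rb,tt); o+=(np.clip(m-a,0,1).sum()*2+np.clip(a-m,0,1).sum()*.5)/m.sum()
    return o
for mm in ([ms[0]],[ms[1]],ms):
    print([(p,round(c([p,0,0],mm),3)) for p in(-.4,-.3,-.2,-.1,0,.1,.2,.3,.4)])
r0=min((minimize(c,[p,0,0],method="Nelder-Mead",options=dict(initial_simplex=[[p,0,0],[p+.1,0,0],[p,.01,0],[p,0,.01]],xatol=1e-3,fatol=1e-3)) for p in(-.3,0,.3)),key=lambda k:k.fun)
print(r0.x,r0.fun)
out=[]
for s,(a,b) in((S,(130,240)),(T,(120,60))):
    im=cv2.resize(s["img"][a:a+150,b:b+200],(800,600))
    for v,col in(([0,0,0],(255,0,0)),(r0.x,(255,255,0))):
        Rb,tt=pose(v)
        for bx in BOOK:
            q=(proj(s,bx@Rb.T+tt)-[b,a]+.5)*4
            for i in range(8):
                for j in range(i):
                    if bin(i^j).count("1")==1: cv2.line(im,*[tuple(map(int,q[k])) for k in(i,j)],col,1)
    out.append(im[100:500,150:550])
cv2.imwrite("pics/v5.png",np.hstack(out)[:,:,::-1])
```

```text
[(-0.4, np.float64(1.413)), (-0.3, np.float64(1.301)), (-0.2, np.float64(0.953)), (-0.1, np.float64(0.569)), (0, np.float64(0.263)), (0.1, np.float64(0.344)), (0.2, np.float64(0.467)), (0.3, np.float64(0.557)), (0.4, np.float64(0.632))]
[(-0.4, np.float64(0.963)), (-0.3, np.float64(0.914)), (-0.2, np.float64(0.832)), (-0.1, np.float64(0.74)), (0, np.float64(0.63)), (0.1, np.float64(0.754)), (0.2, np.float64(0.996)), (0.3, np.float64(1.231)), (0.4, np.float64(1.096))]
[(-0.4, np.float64(2.376)), (-0.3, np.float64(2.215)), (-0.2, np.float64(1.786)), (-0.1, np.float64(1.309)), (0, np.float64(0.894)), (0.1, np.float64(1.098)), (0.2, np.float64(1.463)), (0.3, np.float64(1.788)), (0.4, np.float64(1.728))]
[0.13457848 0.00385739 0.00825278] 0.8384087420425869
```

View pics/v5.png

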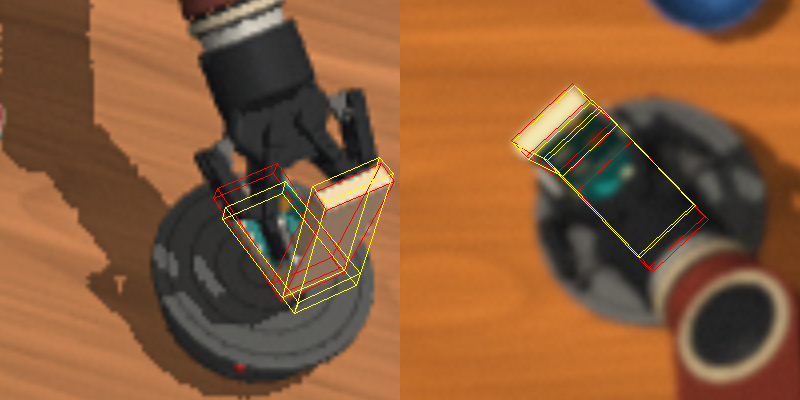

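The red nominal wireframe matches the bookend's edges in both views, so it is upright with no slip. I'm lowering it onto the wheel under guard.

Run:
```python
from h import *
e=np.load("end.npz");tc,q=e["tc"],e["q"]
print("target",tc, [np.array(arm.read_tool_pos())-tc])
hit=setdown(tc[:2],tc[2],speed=.015,thr=4)
p=np.array(arm.read_tool_pos())
if hit:
    print(arm.move_linear(p-[0,0,.002],speed=.01,threshold=6),arm.read_tool_pos(),arm.read_contact_force(),arm.read_torque())
    arm.pause(.2)
    S=viewer.snapshot("scene")
    m=mask(S,"bookend",(215,343));print(iou(m,render(S,BOOK,e["Re"],e["t"])))
    eoat.set_gripper(.72,50); arm.pause(.2)
    eoat.set_gripper(1.0,50)
    d=R.from_quat(q).apply([0,0,1]); p=np.array(arm.read_tool_pos())
    arm.move_linear(p-d*.10+[0,0,.01],speed=.12)
    arm.move_linear(p-d*.14+[0,0,.12],speed=.2)
    print(arm.read_time())
    S=viewer.snapshot("scene");T=viewer.snapshot("top");np.save("x.npy",S["img"])
    cv2.imwrite("pics/v6.png",np.hstack([cv2.resize(s["img"][a:a+150,b:b+150],(400,400)) for s,a,b in((S,150,270),(T,110,80))])[:,:,::-1])
    yaw0=0
    for s,n in((S,(215,343)),(T,(198,160))):
        m=mask(s,"bookend",n)
        if m is not None:
            v,f=fit([(s,m)],[b-[.07,0,.05] for b in BOOK],.065,[*W[:2],0],base=e["Re"]);print("sole",v,f)
```

```text
target [0.59465528 0.3097875  0.12279372] [array([8.01484216e-05, 1.44606593e-05, 5.02884573e-02])]
hit True [0.59465288 0.30987368 0.12213565] [-1.56964853 -1.79167852  5.13710507]
False [0.59555362 0.31035864 0.12215442] [-3.51395823 -2.12967697  5.70167624] [ 0.0473393  -0.07616903  0.12977554]
0.6232959932911809
28.625
sole [0.56701044 0.2834083  0.01987088] 0.836256744006
sole [0.56523702 0.28230348 0.0302522 ] 0.9508269887109478
```

View pics/v6.png

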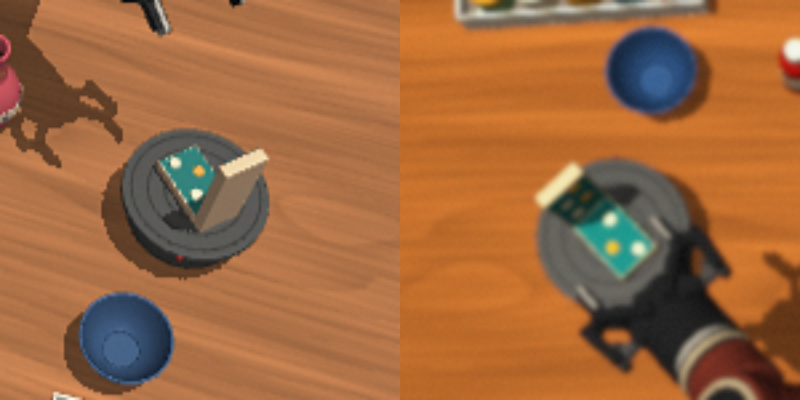

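The bookend stands upright on the wheel (crop 215,190), with its sole about 1 mm off the axis. Next: vase onto the bat.

Run:
```python
from h import *
V=[.50,-.001];D=[.575,-.159];a=np.pi/2
p=np.array(arm.read_tool_pos())
arm.move_linear([p[0],p[1],max(p[2],.33)],speed=.2)
arm.move_ptp([*V,.26],down(a))
arm.move_linear([*V,.114],speed=.12)
eoat.set_gripper(0,40); print(arm.read_finger_gap(),arm.read_contact_force())
arm.move_linear([*V,.25],speed=.15)
arm.move_ptp([*D,.25],down(a))
hit=setdown(D,.038+.114)
if hit:
    arm.pause(.2); eoat.set_gripper(1.0,40)
    arm.move_linear([*D,.36],speed=.2)
    p=[.42,0,.40]; arm.move_ptp(p,down(a)); arm.pause(.3)
    print(arm.read_time())
    S=viewer.snapshot("scene");T=viewer.snapshot("top")
    cv2.imwrite("pics/v7.png",np.hstack([s["img"][100:300,120:420] for s in(S,T)])[:,:,::-1])
    for s,n in((S,(190,215)),(T,(195,302))):
        m=mask(s,"vase",n)
        if m is not None: print("vase",*fit([(s,m)],VASE,.038,D,yaw=False))
        print([plane(s,x["at"][0]*384,x["at"][1]*512,.018).round(3) for x in models.pinpoint(s,"bat_a")])
```

```text
0.4686471395848046 [ 0.49253551 -0.52145314  2.80948829]
hit True [ 0.57530635 -0.15900243  0.15251762] [0.58907218 0.63764132 3.68224045]
38.2833
vase [ 0.5767757  -0.15850698] 0.9391724832067915
[array([ 0.568, -0.368,  0.018]), array([0.552, 0.331, 0.018]), array([ 0.562, -0.158,  0.018])]
vase [ 0.57399555 -0.15636531] 0.9597410350483677
[array([ 0.576, -0.15 ,  0.018]), array([ 0.569, -0.362,  0.018])]
```

View pics/v7.png

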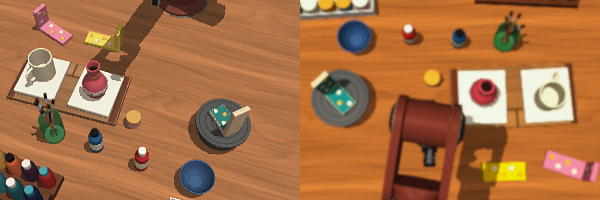

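The vase is upright in the middle of the bat (crop 80,93), the bookend is upright on the wheel (115,228), and the bystanders have not moved.

```bash
python3 -c "
from h import *
print(arm.close_job())"
```

```text
the job is handed in; nothing more can be done
None
```

I handed the job in at about 38 s of the 72 s allowed; the close call returned no verdict. In the last pictures the vase stood upright within about 1 cm of the bat's centre and the bookend upright on its foot, with its sole about 1 mm from the wheel's axis.

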